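Find the fitted drive module by weight and load it into the sprung test cradle

ROBOT

A 6-joint arm with a two-finger parallel gripper is mounted at the origin on the work surface. World frame = base frame: x ahead of the robot, y to its left, z up, the work surface at z = 0. Lengths are in m, angles in rad, forces in N, time in s.
With the tool pointing down it reaches from about 0.35 to 0.925 m from the base axis. Payload 6.4 kg.
Tool frame: the origin (TCP) lies on the centre line of the jaws, within the pads' length; the fingertips stand 22 mm ahead of it and the grasp point (between the pads) lies 3 mm ahead of it; z points along the fingers, y is the line along which they close (so a half turn about z gives the same grasp; the last joint's range is limited). The gripper opens to 85 mm and grips with 20 to 120 N. Pads are 22 mm wide; open, the fingers measure 114 mm over their backs; the gripper's body (76 mm by 85 mm) begins 54 mm behind the grasp point. The pads swing forward as they close: fully open they stand 13 mm farther back than shut.
Start: joints at [-0.174, 0.245, 1.558, -0, 1.339, -0.174], TCP at [0.65, 0, 0.253] pointing down, gripper open.
Joint ranges: [-3.13, 3.13], [-1.02, 2.26], [0.13, 2.54], [-0.95, 4.09], [0.21, 2.88], [-2.74, 2.74]. Speed limits (rad/s): [2.57, 2.57, 3.14, 3.14, 3.14, 3.14].

INTERFACE

Orientations are given as a rotation vector (axis times angle).
In Python, from plant import get_obs, get_image, finish_job, recognise gives the robot as it stands.
- The arm moves only by the shell command python3 -m creep 'ROWS' [FORCE]. ROWS is JSON, a list of rows, each a list of 7 numbers: the turn, a rotation vector about the world's x, y, z scaled (see below), then the shift along the world's x, y, z scaled (see below), then the opening, from -1 (shut) to 1 (fully open). In form: [[ax, ay, az, x, y, z, gripper], ...]. A call has exactly 10 rows; each row shifts and turns the commanded pose from where the row before left it; what a row does not reach is not made up. The controller multiplies each number of a shift by 0.02 m and each number of a turn by 4 degrees. A row lasts 1/10 s, in which the tool goes at most 50 mm and 8.59 degrees, less where a joint would pass 70% of its speed; a pose out of reach is approached as far as the arm can. A call with a number of a shift or a turn outside -1 to 1 is refused whole. A call with a gripper value outside its range is refused whole. The fingers move at their own pace and stop on an object; FORCE is the grip in N (left out, the last holds). Time passes only in rows, so rows that do not move let the fingers close, or fill a call up. It gives the time, the measured TCP pose, the force, the opening and the grip force at its end, in the units of the state.
- get_obs(): the state, without advancing time (a new reading comes with each control period).
- get_image(name): name is "scene" or "side" or "wrist"; returns a dict with "img" (384x512x3 uint8, blue, green, red), "range_z" (384x512 float32, m along the optical axis (not along the pixel's ray), 0 where there is no reading), "vfov" (degrees; the focal length in pixels is half the picture's height over the tangent of half this angle, whatever the lens; pixels are square), "cx", "cy" (the principal point, pixels), "eye" and "rotation" of the camera in the world. Camera axes: x right, y up, looking along -z (the intrinsics and any distortion apply to the point x, -y, -z); pixel columns grow to the right and rows downward; lengths in m; the calibration is good to about 2 mm. A picture is of the moment at which its call begins.
- finish_job(): hands the job in; it is judged then, once.
Trained networks look in the newest picture that a camera, given by its name, has taken for a name from the list of things; names that differ only in an ending like _2 or _b are one class to them, and where a whole thing is asked for, a point or a joint stands for the part that bears it (a point fixed in the world has none). Each returns a list of dicts, best first, with "p" (0 to 1); they miss things now and then, are a little off and sometimes report something else, mostly with a low value. They report only what shows in the picture. A call takes as long as a camera call. They do not tell look-alikes from the thing itself.
- recognise(camera, thing): "at" ([x, y, z] in m, in world coordinates, good to about 4 mm: the middle of the surface that is visible of it).
The state is a dict: "clock": time; "joints": joint angles; "qvel": joint speeds; "effort": joint torques, N m; "ee_pos": TCP position; "orientation": TCP orientation; "force": force on the tool from outside, world axes, zero at the start; "moment": the same for the moment, N m; "gripper_width": finger opening in m; "grip_force": force on a finger pad.
Only numpy, scipy, OpenCV 4.12 (cv2) and the standard library are available. Lean on these libraries where they do the work, as an engineer would, in place of code of your own. Each camera call takes 0.05 s, during which the arm holds its last target. There are 200 camera calls.

TASK

One of these two identical closed drive modules has its power parts fitted and is clearly heavier; the other is a hollow shell. Lift the module on the robot's left clear of the bench, feel its weight and stand it back, then lift the one on the right clear; stand the lighter one upright back at its own spot and load only the heavier one in the test cradle as you would a battery: lengthways, end against the sprung plunger, press the plunger in without forcing it, lower the module gently flat onto the cradle's floor behind the front lip and let go. Do not disturb the other things on the bench.

Things in the scene. Friction and masses are not known exactly. Their poses are not given: they have to be found in the camera images.
- module_a: closed black module: box 110 (x) x 54 (y) x 64 mm tall, flat sides gripped across the 54 mm, a green terminal strip 12 x 40 x 7 mm on top at each end. Origin: centre of underside, z up; same either way round. Twins outside, hidden which is heavy: one weighs 0.63-0.80 kg, the other 0.29-0.41. They start on the bench, one at y > 0.2 (robot's left), one at y < -0.2, yaw up to 0.4.
- module_b: closed black module: box 110 (x) x 54 (y) x 64 mm tall, flat sides gripped across the 54 mm, a green terminal strip 12 x 40 x 7 mm on top at each end. Origin: centre of underside, z up; same either way round. Twins outside, hidden which is heavy: one weighs 0.63-0.80 kg, the other 0.29-0.41. They start on the bench, one at y > 0.2 (robot's left), one at y < -0.2, yaw up to 0.4.
- cradle: test cradle: a fixed steel base plate 255 x 100 x 4 mm bearing an aluminium carriage: floor plate 200 x 90 x 4 mm, front lip at its -x end, sprung plunger in a grey housing at +x (32 to 70 mm past the seated module's end, 62 mm wide, top 58 mm above the bench). Origin on the bench under the nominal seat; x from lip to plunger (away from the robot, yaw up to 0.25), z up.
- cradle_seat (a point): nominal middle of the seat on the floor plate (8 mm above the bench), axes as the cradle's. The carriage is clamped up to 18 mm either way along x from nominal, newly each time and not measured: feel for it. Its y is true. Seat on the carriage: front lip 60 mm wide and 12 mm high, inner face 55 mm before the seat's middle; low grey cheeks, 61 mm apart, 14 mm high, 70 mm long, flared.
- plunger (a joint): how far the plunger is pressed in along +x, m: 0 at rest, hard stop 0.012. Spring: about 4 N at first, 9 N at the stop. Flat nose 30 mm wide, 16 to 40 mm above the floor plate, its face at rest 45.5 mm past the carriage's seat middle, in the way of a module lowered straight in. Held over the lip, the module must press it in 9.5 mm or more to drop behind the lip; it stays in by 9.5 mm.
- screwdriver: a loose screwdriver lying on the bench, about 0.2 m long; bystander, leave alone. Origin under the middle of it.
- grease_jar: a loose closed white jar, 52 mm across, 60 mm tall, standing on the bench; bystander, leave alone. Origin at the centre of its underside.
- blank_cover: a loose black blank cover plate 100 x 60 x 8 mm lying on the bench; bystander, leave alone. Origin at the centre of its underside.
Mind the look-alikes: they are no part of the job. What is shaped like the module_a but red or turquoise is not meant.

How it is judged:
By the outcome, as a careful person would: the job done as asked, in the order asked, and still so for the second after the job is handed in, with the robot touching nothing.
It also fails if it takes over 72 s, if anything falls off the work surface, if the arm or the gripper's body presses on something with over 40 N, if the wrist force passes 120 N, or if a joint passes its speed limit or range.

## Working session

There is one attempt and no reset: what is moved stays moved. The work goes in short steps, Python scripts to look and compute and a shell command to move; the robot and the scene stay as the last step left them, time stands still between calls to the robot, and variables do not carry over. Pictures are saved under pics/ and viewed, at most 10 in all, crops included, and the job is handed in when it is done.

```bash
ls; mkdir -p pics; cat > h.py <<'E'
import numpy as np, cv2
from plant import get_obs, get_image, finish_job, recognise
def cloud(d):
    H,W=d["range_z"].shape; f=H/2/np.tan(np.radians(d["vfov"])/2)
    u,v=np.meshgrid(np.arange(W),np.arange(H)); z=d["range_z"]
    P=np.stack([(u-d["cx"])/f*z,-(v-d["cy"])/f*z,-z],-1)
    return P@np.array(d["rotation"]).T+np.array(d["eye"])
E
python3 - <<'E'
from h import *
o=get_obs(); print({k:np.round(v,3).tolist() for k,v in o.items()})
for c in ("scene","side"):
    d=get_image(c); cv2.imwrite(f"pics/{c}0.png",d["img"]); np.savez(f"{c}0.npz",P=cloud(d),img=d["img"])
    print(c,{k:np.round(d[k],3).tolist() for k in d if k not in("img","range_z")})
    for t in ("module_a","cradle","plunger","screwdriver","grease_jar","blank_cover"):
        print(t,[(round(r["p"],2),np.round(r["at"],3).tolist()) for r in recognise(c,t)])
E
```

```text
pics
{'clock': 0.0, 'joints': [-0.174, 0.246, 1.559, 0.0, 1.339, -0.174], 'qvel': [0.0, 0.001, 0.001, -0.0, -0.002, -0.001], 'effort': [0.001, -42.951, -32.612, -0.0, 0.005, -0.0], 'ee_pos': [0.649, 0.0, 0.252], 'orientation': [-2.22, -2.22, 0.002], 'force': [-0.641, -0.288, -0.364], 'moment': [-0.038, -0.001, -0.026], 'grip_force': 0.0, 'gripper_width': 0.085}Traceback (most recent call last):
  File "<stdin>", line 4, in <module>
  File "h.py", line 7, in cloud
    return P@np.array(d["rotation"]).T+np.array(d["eye"])
           ~~~~~~~~~~~~~~~~~~~~~~~~~~~^~~~~~~~~~~~~~~~~~~
ValueError: operands could not be broadcast together with shapes (384,512) (3,)
```

```bash
python3 - <<'E'
from h import *
d=get_image("scene"); print({k:(np.round(d[k],4).tolist() if not isinstance(d[k],str) else d[k]) for k in d if k not in("img","range_z")})
E
sed -i 's/P@np.array(d\["rotation"\]).T/P@rot(d["rotation"]).T/; 2a from scipy.spatial.transform import Rotation as R\ndef rot(r):\n    r=np.array(r); return r if r.ndim==2 else (R.from_rotvec(r) if r.size==3 else R.from_quat(r)).as_matrix()' h.py
python3 - <<'E'
from h import *
for c in ("scene","side"):
    d=get_image(c); cv2.imwrite(f"pics/{c}0.png",d["img"]); P=cloud(d); np.savez(f"{c}0.npz",P=P,img=d["img"])
    print(c,{k:np.round(d[k],3).tolist() for k in d if k not in("img","range_z")}, np.round(P[300,250],3),np.round(P[350,100],3))
    for t in ("module_a","cradle","plunger","screwdriver","grease_jar","blank_cover"):
        print(t,[(round(r["p"],2),np.round(r["at"],3).tolist()) for r in recognise(c,t)])
E
```

```text
{'vfov': 52.8607, 'cx': 259.1668, 'cy': 190.0813, 'eye': [0.9174, -0.3184, 0.9074], 'rotation': [0.5274, 0.2307, 0.8175]}
scene {'vfov': 52.861, 'cx': 259.167, 'cy': 190.081, 'eye': [0.917, -0.318, 0.907], 'rotation': [0.527, 0.231, 0.817]} [ 0.71  -0.156 -0.   ] [ 0.573 -0.474 -0.   ]
module_a [(0.87, [0.309, 0.163, 0.047]), (0.84, [0.581, -0.269, 0.068]), (0.6, [0.559, 0.358, 0.061]), (0.41, [0.508, 0.281, 0.041])]
cradle [(0.95, [0.539, -0.035, 0.007])]
plunger [(0.56, [0.536, -0.03, 0.042])]
screwdriver [(0.8, [0.741, 0.234, 0.024])]
grease_jar [(0.81, [0.783, -0.133, 0.064])]
blank_cover []
side {'vfov': 54.22, 'cx': 255.142, 'cy': 195.833, 'eye': [0.074, -0.7, 0.543], 'rotation': [1.019, -0.295, -0.558]} [ 0.356 -0.251  0.002] [ 0.085 -0.197  0.002]
module_a [(0.83, [0.298, 0.158, 0.05]), (0.82, [0.356, 0.341, 0.051]), (0.76, [0.547, -0.28, 0.06]), (0.72, [0.443, 0.233, 0.045]), (0.65, [0.554, 0.354, 0.053])]
cradle [(0.75, [0.521, -0.043, 0.011])]
plunger [(0.5, [0.533, -0.032, 0.041])]
screwdriver [(0.71, [0.737, 0.233, 0.016])]
grease_jar [(0.75, [0.536, -0.035, 0.039])]
blank_cover [(0.93, [0.709, -0.31, 0.007]), (0.39, [0.441, 0.234, 0.044])]
```

View pics/scene0.png

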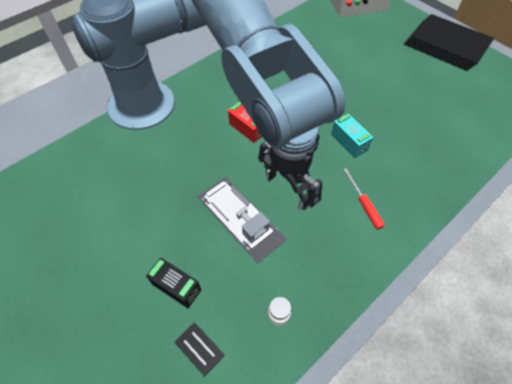

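View pics/side0.png

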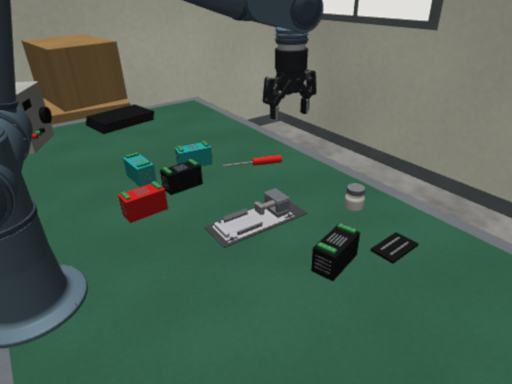

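The modules that fit are the black ones: left at side (182,177), and right at side (336,250) / scene (173,282). The red one at (143,202) and the turquoise ones at (139,167) and (194,155) in the side view are look-alikes. The cover is the flat plate at (394,247) and the jar is at (355,197). Next I'll fit poses and make one enlarged crop to confirm.

```bash
python3 - <<'E'
from h import *
def rect(p): 
    r=cv2.minAreaRect((p[:,:2]*1000).astype(np.float32)); return np.round(r[0],1),np.round(r[1],1),round(r[2],1),len(p)
S={c:np.load(c+"0.npz") for c in("scene","side")}
def sel(c,cx,cy,rad,z0,z1,f=None):
    P=S[c]["P"]; im=S[c]["img"].astype(int)
    m=(np.hypot(P[...,0]-cx,P[...,1]-cy)<rad)&(P[...,2]>z0)&(P[...,2]<z1)
    if f is not None:m&=f(im)
    return P[m]
for n,cx,cy in(("R",.56,-.27),("L",.445,.245)):
  for c in S:
    for z0,z1 in((.057,.09),(.01,.09)):
      p=sel(c,cx,cy,.085,z0,z1)
      if len(p)>20: print(n,c,z0,rect(p),"z",np.round(np.percentile(p[:,2],[2,50,98]),3))
for c in S:
    for z0,z1 in((.0025,.0065),(.0065,.0105),(.0105,.03),(.05,.07)):
      p=sel(c,.53,-.035,.16,z0,z1)
      print("cradle",c,z0,rect(p))
im=S["side"]["img"]; a=cv2.resize(im[130:230,105:235],None,fx=4,fy=4,interpolation=2); b=cv2.resize(im[180:280,195:325],None,fx=4,fy=4,interpolation=2)
cv2.imwrite("pics/crop1.png",cv2.resize(np.hstack([a,b]),(800,308)))
E
```

```text
R scene 0.057 (array([ 570.6, -266.6]), array([110.3,  54.6]), 16.1, 1147) z [0.059 0.063 0.072]
R scene 0.01 (array([ 571. , -266.4]), array([111.1,  54.8]), 16.3, 1423) z [0.015 0.063 0.072]
R side 0.057 (array([ 569.2, -265.6]), array([114.4,  55. ]), 16.2, 941) z [0.058 0.065 0.073]
R side 0.01 (array([ 568.8, -266. ]), array([115.5,  55.1]), 15.9, 1716) z [0.012 0.062 0.072]
L scene 0.01 (array([505.7, 278.9]), array([ 7.8, 16.9]), 32.4, 38) z [0.013 0.046 0.063]
L side 0.057 (array([450.8, 257.5]), array([111. ,  59.1]), 5.2, 401) z [0.057 0.065 0.073]
L side 0.01 (array([451.4, 257.5]), array([112.4,  60.9]), 2.1, 976) z [0.011 0.05  0.072]
cradle scene 0.0025 (array([534.3, -32.7]), array([307.6, 306.7]), 6.9, 1328)
cradle scene 0.0065 (array([530.4, -30.6]), array([ 93.2, 251.8]), 88.0, 792)
cradle scene 0.0105 (array([513.5, -31.4]), array([ 87.7, 194.3]), 88.6, 473)
cradle scene 0.05 (array([572.9, -31.4]), array([61.6, 72.4]), 88.7, 363)
cradle side 0.0025 (array([528.2, -37.4]), array([310.1, 316.7]), 42.3, 1087)
cradle side 0.0065 (array([526.3, -32.7]), array([ 96.9, 251.1]), 89.2, 955)
cradle side 0.0105 (array([511.4, -33. ]), array([ 88.9, 195. ]), 86.5, 570)
cradle side 0.05 (array([567.4, -31.9]), array([78.7, 62.7]), 0.4, 232)
```

View pics/crop1.png

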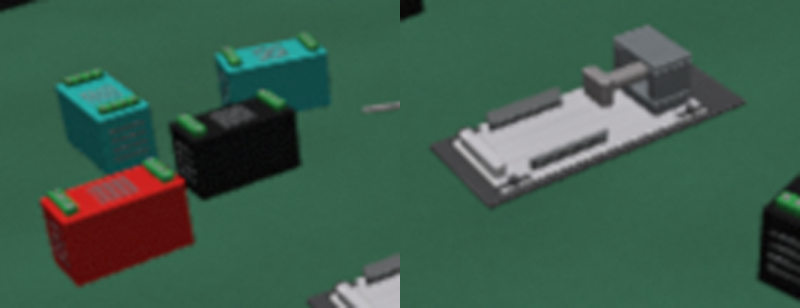

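The crop confirms it: the plain black module stands between the turquoise and red look-alikes, and the cradle's lip points towards the robot. Next I'll take wrist views from the start pose and on the way to the left module.

```bash
cat >> h.py <<'E'
def rect(p):
    r=cv2.minAreaRect((p[:,:2]*1000).astype(np.float32)); return np.round(r[0],1),np.round(r[1],1),round(r[2],1),len(p)
E
python3 - <<'E'
from h import *
d=get_image("wrist"); P=cloud(d); np.savez("w0.npz",P=P); cv2.imwrite("pics/w0.png",d["img"])
print(np.round(d["eye"],3),np.round(rot(d["rotation"])[:,2],3), np.round(P[::95,::127,:2],2).tolist())
E
python3 -m creep '[[0,0,-1,-0.75,1,0,1],[0,0,-1,-0.75,1,0,1],[0,0,-1,-0.75,1,0,1],[0,0,-1,-0.75,1,0,1],[0,0,-1,-0.75,1,0,1],[0,0,-1,-0.75,1,0,1],[0,0,-1,-0.75,1,0,1],[0,0,-1,-0.75,1,0,1],[0,0,-1,-0.75,0.8,0,1],[0,0,-1,-0.75,0.8,0,1]]' 40
python3 -m creep '[[0,0,-1,-0.5,0.5,0,1],[0,0,-1,-0.5,0.5,0,1],[0,0,-1,-0.5,0.5,0,1],[0,0,-1,-0.5,0.4,0,1],[0,0,-1,0,0,0,1],[0,0,-1,0,0,0,1],[0,0,-1,0,0,0,1],[0,0,-1,0,0,0,1],[0,0,-1,0,0,0,1],[0,0,-1,0,0,0,1]]'
python3 - <<'E'
from h import *
d=get_image("wrist"); P=cloud(d); np.savez("w1.npz",P=P,img=d["img"]); cv2.imwrite("pics/w1.png",np.hstack([cv2.resize(cv2.imread("pics/w0.png"),(400,300)),cv2.resize(d["img"],(400,300))]))
print(np.round(d["eye"],3)); o=get_obs(); print(o["ee_pos"],o["joints"],rot(o["orientation"]))
m=(np.hypot(P[...,0]-.451,P[...,1]-.257)<.085)
for z0,z1 in((.057,.09),(.067,.09),(.01,.09)):
    p=P[m&(P[...,2]>z0)&(P[...,2]<z1)]
    if len(p)>20: print(rect(p),np.round(np.percentile(p[:,2],[2,50,98]),3))
E
```

```text
[0.65  0.072 0.375] [0.001 0.285 0.959] [[[0.36, 0.19], [0.5, 0.19], [0.65, 0.19], [0.8, 0.19], [0.94, 0.19]], [[0.33, 0.09], [0.49, 0.09], [0.65, 0.09], [0.81, 0.09], [1.61, 0.12]], [[0.3, -0.04], [0.48, -0.04], [0.65, -0.04], [0.83, -0.04], [1.71, -0.26]], [[0.26, -0.19], [0.61, 0.01], [0.65, -0.19], [0.7, 0.01], [1.83, -0.72]], [[0.59, 0.01], [0.61, -0.0], [0.65, 0.01], [0.68, 0.01], [0.71, 0.01]]]
clock: 1.85
ee_pos: [0.4993, 0.1927, 0.2534]
orientation: [2.849, 1.324, 0.0]
force: [-0.0, 0.1, 0.3]
gripper_width: 0.0854
grip_force: 0.0
clock: 2.85
ee_pos: [0.46, 0.23, 0.2534]
orientation: [-3.13, -0.269, -0.0]
force: [0.1, -0.4, -0.2]
gripper_width: 0.0855
grip_force: 0.0
[0.531 0.242 0.375]
[0.46000601 0.23001    0.25339965] [ 2.42927806e-01 -7.71517999e-02  1.90091612e+00  1.79816059e-05
  1.31759372e+00  1.64378854e+00] [[ 9.85596397e-01  1.69114436e-01  2.23535393e-04]
 [ 1.69114424e-01 -9.85596422e-01  7.33318761e-05]
 [ 2.32717162e-04 -3.44725737e-05 -9.99999972e-01]]
(array([450.3, 258.2]), array([109.7,  54.1]), 3.6, 4415) [0.064 0.066 0.073]
(array([450.4, 256.7]), array([99.6, 50. ]), 5.7, 836) [0.067 0.072 0.074]
(array([450.3, 258.2]), array([109.9,  54.1]), 3.6, 4548) [0.048 0.065 0.073]
```

View pics/w1.png

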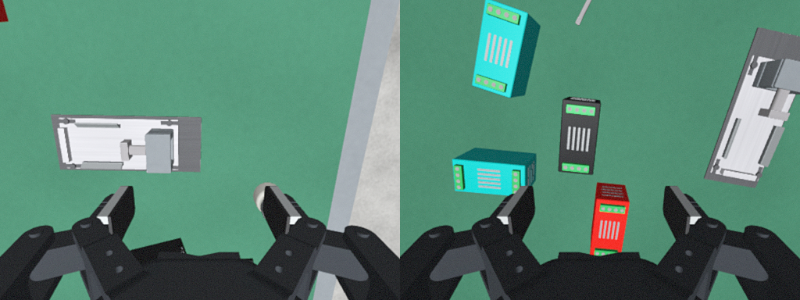

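```bash
python3 - <<'E'
from h import *
P=np.load("w1.npz")["P"]; Ps=np.load("side0.npz")["P"]
for n,P in(("w",P),("s",Ps)):
    a=np.radians(3.6); d=P[...,:2]-[.4503,.258]; lx=d@[np.cos(a),np.sin(a)]; ly=d@[-np.sin(a),np.cos(a)]
    m=(P[...,2]>.01)&(P[...,2]<.09)&(abs(lx)<.06)&(abs(ly)>.031)&(abs(ly)<.12)
    q=np.c_[lx[m],ly[m],P[m][:,2]]
    for s in(1,-1):
        k=q[q[:,1]*s>0]
        for x0 in np.arange(-.06,.06,.02):
            kk=k[(k[:,0]>x0)&(k[:,0]<x0+.02)]
            if len(kk): print(n,s,round(x0,2),round(abs(kk[:,1]).min(),3),len(kk))
# cradle from w0
P=np.load("w0.npz")["P"]; m=(np.hypot(P[...,0]-.53,P[...,1]+.035)<.15)
for z0,z1 in((.0025,.006),(.006,.0105),(.0105,.018),(.018,.026),(.04,.052),(.053,.07)):
    p=P[m&(P[...,2]>z0)&(P[...,2]<z1)]
    if len(p)>5: print(z0,rect(p),np.round([p.min(0),p.max(0)],3).tolist())
p=P[m&(P[...,2]>.002)&(P[...,2]<.07)]; print(np.histogram(p[:,2],np.arange(.002,.07,.002)))
E
```

```text
w 1 -0.06 0.076 919
w 1 0.04 0.095 375
s 1 -0.06 0.075 72
s 1 0.04 0.093 63
s -1 0.02 0.032 1
0.0025 (array([531.1, -31.5]), array([292.3, 299.6]), 72.9, 7784) [[0.38, -0.184, 0.003], [0.68, 0.115, 0.006]]
0.006 (array([526.5, -29.5]), array([ 99.2, 253.4]), 89.0, 5774) [[0.399, -0.08, 0.006], [0.654, 0.022, 0.01]]
0.0105 (array([514. , -29.3]), array([ 89.4, 202.1]), 89.3, 1066) [[0.413, -0.075, 0.011], [0.616, 0.017, 0.018]]
0.018 (array([511.9, -29.3]), array([ 81.1, 190.2]), 89.6, 1137) [[0.417, -0.07, 0.018], [0.607, 0.012, 0.026]]
0.04 (array([567.4, -29.2]), array([60.1, 79.6]), 88.6, 638) [[0.527, -0.06, 0.04], [0.607, 0.0, 0.052]]
0.053 (array([588. , -30.6]), array([61.8, 38. ]), 89.0, 1600) [[0.569, -0.061, 0.053], [0.607, 0.0, 0.061]]
(array([10168,  2675,   830,  4139,  1265,   203,   154,   249,   206,
         467,   406,    58,    10,    30,    21,    16,    28,    35,
          25,    68,   100,   149,    67,   193,    61,    16,    11,
          97,  1245,   244,     0,     0,     0]), array([0.002, 0.004, 0.006, 0.008, 0.01 , 0.012, 0.014, 0.016, 0.018,
       0.02 , 0.022, 0.024, 0.026, 0.028, 0.03 , 0.032, 0.034, 0.036,
       0.038, 0.04 , 0.042, 0.044, 0.046, 0.048, 0.05 , 0.052, 0.054,
       0.056, 0.058, 0.06 , 0.062, 0.064, 0.066, 0.068]))
```

```bash
python3 -m creep '[[0,0,-0.5,-0.25,0.7,-1,1],[0,0,-0.5,-0.25,0.7,-1,1],[0,0,-0.53,0,0,-1,1],[0,0,0,0,0,-1,1],[0,0,0,0,0,-1,1],[0,0,0,0,0,-1,1],[0,0,0,0,0,0,1],[0,0,0,0,0,0,1],[0,0,0,0,0,0,1],[0,0,0,0,0,0,1]]'
```

```text
clock: 3.9
ee_pos: [0.4509, 0.2583, 0.1347]
orientation: [-3.139, -0.107, -0.004]
force: [1.3, 0.0, 0.2]
gripper_width: 0.0852
grip_force: 0.0
```

```bash
python3 -m creep '[[0,0,0,0,0,-1,1],[0,0,0,0,0,-1,1],[0,0,0,0,0,-1,1],[0,0,0,0,0,-0.7,1],[0,0,0,0,0,-0.6,1],[0,0,0,0,0,0,0.1],[0,0,0,0,0,0,-0.2],[0,0,0,0,0,0,-0.5],[0,0,0,0,0,0,-0.5],[0,0,0,0,0,0,-0.5]]' 60
python3 -c "
from h import *
o=get_obs();print(o['force'],o['moment'],o['gripper_width'],o['grip_force'])"
```

```text
clock: 4.9
ee_pos: [0.4509, 0.2585, 0.0483]
orientation: [-3.139, -0.106, -0.003]
force: [0.3, 2.4, 2.9]
gripper_width: 0.0534
grip_force: 65.6
[0.33226934 2.38127276 2.9134621 ] [ 0.24739806  0.03711649 -0.01393259] 0.05344603315850085 65.6063175201416
```

```bash
python3 -m creep '[[0,0,0,0,0,0.3,-0.5],[0,0,0,0,0,0.6,-0.5],[0,0,0,0,0,0.8,-0.5],[0,0,0,0,0,0.8,-0.5],[0,0,0,0,0,0.5,-0.5],[0,0,0,0,0,0,-0.5],[0,0,0,0,0,0,-0.5],[0,0,0,0,0,0,-0.5],[0,0,0,0,0,0,-0.5],[0,0,0,0,0,0,-0.5]]'
python3 -c "
from h import *
for i in range(4):
  get_image('side');o=get_obs();print(o['force'],o['moment'],o['effort'],o['gripper_width'],o['ee_pos'])"
```

```text
clock: 5.9
ee_pos: [0.4496, 0.2579, 0.1066]
orientation: [3.139, 0.106, -0.002]
force: [-0.9, -0.0, -6.5]
gripper_width: 0.0531
grip_force: 65.0
[-0.35993787  0.58601069 -8.08110987] [ 0.02802497 -0.07031948  0.00692254] [ 4.76176923e-03 -3.65291655e+01 -3.06706667e+01  1.14756672e-04
  1.14841975e-02 -1.66580435e-05] 0.052988624567522034 [0.44972226 0.25789748 0.10677322]
[ 1.12935783 -0.29516713 -7.05750335] [ 0.00310815 -0.05298069  0.02977087] [ 2.78625746e-03 -3.65129614e+01 -3.06775904e+01  1.98822045e-04
  1.00281823e-02 -5.06830997e-05] 0.053302014732223915 [0.44978727 0.25795428 0.10689833]
[ 0.73820049  0.63078153 -7.17375585] [ 0.0240397  -0.07426546 -0.05678349] [ 1.07385233e-03 -3.65081263e+01 -3.06918919e+01  2.42426631e-04
  8.36692489e-03 -1.46486735e-05] 0.053107260729690416 [0.44986682 0.25794975 0.10700496]
[-0.65330029 -0.01857707 -7.21305112] [ 0.01097547 -0.0277902  -0.01312313] [ 5.06547985e-04 -3.65118921e+01 -3.07082605e+01  4.14865544e-04
  6.90323766e-03  3.69014984e-06] 0.05326901361731634 [0.44995961 0.25799034 0.10713488]
```

Force is about 7.2 N, so 0.73 kg: the left module is the heavy one. I'll stand it back down, then go and lift the right one.

```bash
python3 -m creep '[[0,0,0,0,0,-0.5,-0.5],[0,0,0,0,0,-0.8,-0.5],[0,0,0,0,0,-0.8,-0.5],[0,0,0,0,0,-0.4,-0.5],[0,0,0,0,0,-0.2,-0.5],[0,0,0,0,0,-0.15,-0.5],[0,0,0,0,0,-0.1,-0.5],[0,0,0,0,0,-0.05,-0.5],[0,0,0,0,0,0,-0.5],[0,0,0,0,0,0,-0.5]]'
```

```text
clock: 7.1
ee_pos: [0.4505, 0.2582, 0.0483]
orientation: [-3.14, -0.106, -0.002]
force: [-3.8, -1.6, 4.0]
gripper_width: 0.0536
grip_force: 65.9
```

```bash
python3 -m creep '[[0,0,0,0,0,0,1],[0,0,0,0,0,0,1],[0,0,0,0,0,0,1],[0,0,0,0,0,0,1],[0,0,0,0,0,0.7,1],[0,0,0,0,0,1,1],[0,0,0,0,0,1,1],[0,0,0,0,0,1,1],[0,0,0,0,0,1,1],[0,0,0,0,0,1,1]]'
python3 -m creep '[[0,0,0,0,-0.5,1,1],[0,0,0,0.2,-1,1,1],[0,0,0,0.2,-1,1,1],[0,0,0,0.2,-1,0.5,1],[0,0,0,0.2,-1,0,1],[0,0,0,0.2,-1,0,1],[0,0,0,0.2,-1,0,1],[0,0,0,0.2,-1,0,1],[0,0,0,0.2,-1,0,1],[0,0,0,0.2,-1,0,1]]'
python3 -m creep '[[0,0,0,0,-1,0,1],[0,0,0,0,-1,0,1],[0,0,0,0,-1,0,1],[0,0,0,0,-0.9,0,1],[0,0,0,0,-0.5,0,1],[0,0,0,0,-0.3,0,1],[0,0,0,0,0,0,1],[0,0,0,0,0,0,1],[0,0,0,0,0,0,1],[0,0,0,0,0,0,1]]'
python3 - <<'E'
from h import *
d=get_image("wrist"); P=cloud(d); np.savez("w2.npz",P=P); cv2.imwrite("pics/w2.png",d["img"])
print(np.round(d["eye"],3),get_obs()["ee_pos"],get_obs()["force"])
m=(np.hypot(P[...,0]-.53,P[...,1]+.03)<.15)
for z0,z1 in((.0065,.010),(.012,.018),(.018,.026),(.042,.052),(.055,.07)):
    p=P[m&(P[...,2]>z0)&(P[...,2]<z1)]
    if len(p)>5: print(z0,rect(p),np.round([p.min(0),p.max(0)],3).tolist())
# side sections: edges of housing/floorplate per x for yaw
q=P[m&(P[...,2]>.018)&(P[...,2]<.026)&(P[...,0]<.56)]
for x0 in np.arange(.41,.56,.01):
    s=q[(q[:,0]>x0)&(q[:,0]<x0+.01)]; 
    if len(s): a=s[s[:,1]>-.03][:,1];b=s[s[:,1]<-.03][:,1]; print(round(x0,2),len(s),[np.round([t.min(),t.max()],4).tolist() for t in(a,b) if len(t)])
E
```

```text
clock: 8.1
ee_pos: [0.4502, 0.2581, 0.1633]
orientation: [-3.139, -0.106, -0.002]
force: [-0.7, 0.2, -0.1]
gripper_width: 0.0855
grip_force: 0.0
clock: 9.1
ee_pos: [0.4862, 0.0672, 0.2324]
orientation: [3.14, 0.106, 0.002]
force: [-0.0, -0.3, 0.2]
gripper_width: 0.0852
grip_force: 0.0
clock: 10.1
ee_pos: [0.486, -0.0255, 0.2313]
orientation: [-3.14, -0.108, 0.0]
force: [-0.9, 0.6, 0.1]
gripper_width: 0.0854
grip_force: 0.0
[ 0.558 -0.021  0.353] [ 0.48598517 -0.02556537  0.23126787] [ 0.15558594 -0.00630254  0.19811103]
0.0065 (array([525.5, -29.6]), array([ 98.5, 252.8]), 89.0, 6179) [[0.399, -0.08, 0.007], [0.652, 0.021, 0.01]]
0.012 (array([513.7, -29.5]), array([ 89.3, 184.9]), 89.1, 579) [[0.421, -0.076, 0.012], [0.607, 0.016, 0.018]]
0.018 (array([492.6, -29.3]), array([ 80.9, 153.7]), 89.0, 1117) [[0.416, -0.07, 0.018], [0.57, 0.012, 0.026]]
0.042 (array([547.7, -30.5]), array([57.2, 41.9]), 89.0, 687) [[0.527, -0.059, 0.042], [0.569, -0.002, 0.051]]
0.055 (array([587.4, -31. ]), array([62.3, 38. ]), 89.0, 2603) [[0.568, -0.062, 0.056], [0.607, 0.0, 0.062]]
0.41 113 [[-0.0289, 0.0019], [-0.0571, -0.03]]
0.42 257 [[-0.0299, 0.0012], [-0.058, -0.0308]]
0.44 32 [[0.0047, 0.0119], [-0.0682, -0.0621]]
0.45 95 [[0.0037, 0.0118], [-0.0688, -0.0613]]
0.46 106 [[0.004, 0.0113], [-0.0689, -0.0613]]
0.47 95 [[0.0044, 0.0114], [-0.0693, -0.0618]]
0.48 103 [[0.0036, 0.011], [-0.0695, -0.0615]]
0.49 108 [[0.003, 0.011], [-0.0698, -0.062]]
0.5 106 [[0.0032, 0.0104], [-0.0697, -0.0619]]
0.51 72 [[0.0027, 0.0107], [-0.07, -0.0622]]
```

View pics/w2.png

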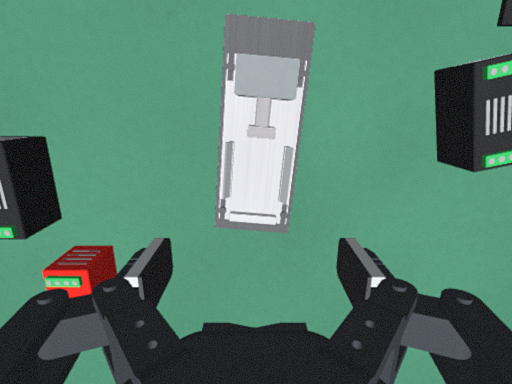

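The wrist view shows the cradle centred near (262,125), with its lip at (252,220), the nose at (262,131) and the housing at (267,77). The modules are at the left and right edges. The cradle yaw is -1°, and the carriage seat middle is at about (0.4815, -0.0293). Now the right module.

```bash
python3 -m creep '[[0,0,0.3,0.3,-0.9,0,1],[0,0,0.3,0.3,-0.9,0,1],[0,0,0.3,0.3,-0.9,0,1],[0,0,0.3,0.3,-0.9,0,1],[0,0,0.3,0.3,-0.9,0,1],[0,0,0.3,0.3,-0.9,0,1],[0,0,0.3,0.3,-0.9,0,1],[0,0,0.3,0.3,-0.9,0,1],[0,0,0.3,0.3,-0.9,0,1],[0,0,0.35,0.3,-0.9,0,1]]'
python3 -m creep '[[0,0,0,0.3,-0.9,0,1],[0,0,0,0.3,-0.9,0,1],[0,0,0,0.3,-0.9,0,1],[0,0,0,0.3,-0.35,-0.5,1],[0,0,0,0,0,-1,1],[0,0,0,0,0,-1,1],[0,0,0,0,0,-1,1],[0,0,0,0,0,0,1],[0,0,0,0,0,0,1],[0,0,0,0,0,0,1]]'
python3 - <<'E'
from h import *
d=get_image("wrist"); P=cloud(d); o=get_obs(); r=rot(o["orientation"]); print(o["ee_pos"],np.degrees(np.arctan2(r[1,0],r[0,0])))
m=(np.hypot(P[...,0]-.57,P[...,1]+.2665)<.085)
for z0 in(.057,.01):
    p=P[m&(P[...,2]>z0)&(P[...,2]<.09)]; print(rect(p),np.round(np.percentile(p[:,2],[2,50,98]),3))
E
```

```text
clock: 11.15
ee_pos: [0.5463, -0.2065, 0.2312]
orientation: [-3.11, -0.441, 0.0]
force: [-0.2, 0.2, -0.3]
gripper_width: 0.0854
grip_force: 0.0
clock: 12.15
ee_pos: [0.5707, -0.2672, 0.1625]
orientation: [3.109, 0.44, 0.002]
force: [-0.4, 0.9, 0.2]
gripper_width: 0.0854
grip_force: 0.0
[ 0.57078791 -0.26724735  0.16277738] 16.096011464499114
(array([ 568.4, -266.3]), array([109.4,  54.1]), 16.2, 8196) [0.064 0.065 0.073]
(array([ 568.5, -266.2]), array([109.7,  54.1]), 16.2, 8474) [0.046 0.065 0.073]
```

```bash
python3 -m creep '[[0,0,0,-0.1,0.05,-1,1],[0,0,0,0,0,-1,1],[0,0,0,0,0,-1,1],[0,0,0,0,0,-1,1],[0,0,0,0,0,-1,1],[0,0,0,0,0,-0.7,1],[0,0,0,0,0,0,0.1],[0,0,0,0,0,0,-0.2],[0,0,0,0,0,0,-0.5],[0,0,0,0,0,0,-0.5]]' 60
python3 -m creep '[[0,0,0,0,0,0,-0.5],[0,0,0,0,0,0.3,-0.5],[0,0,0,0,0,0.6,-0.5],[0,0,0,0,0,0.8,-0.5],[0,0,0,0,0,0.8,-0.5],[0,0,0,0,0,0.5,-0.5],[0,0,0,0,0,0,-0.5],[0,0,0,0,0,0,-0.5],[0,0,0,0,0,0,-0.5],[0,0,0,0,0,0,-0.5]]'
python3 -c "
from h import *
for i in range(4):
  get_image('side');o=get_obs();print(o['force'],o['gripper_width'],o['ee_pos'])"
```

```text
clock: 13.2
ee_pos: [0.5689, -0.2666, 0.0488]
orientation: [3.109, 0.439, 0.003]
force: [0.7, -0.7, 2.4]
gripper_width: 0.0537
grip_force: 65.5
clock: 14.2
ee_pos: [0.5674, -0.2656, 0.1063]
orientation: [-3.109, -0.439, 0.002]
force: [-0.6, -0.6, -3.6]
gripper_width: 0.0535
grip_force: 65.2
[ 0.11632529 -0.29062819 -2.53618691] 0.053002361571018855 [ 0.56756109 -0.26566448  0.10636125]
[ 0.23817582  0.15106553 -3.36892752] 0.053151204808913784 [ 0.56764733 -0.26574029  0.10650485]
[-0.17602248  0.15243016 -3.385901  ] 0.05369883407988553 [ 0.56773955 -0.26582663  0.10667069]
[ 0.91322512  0.91868366 -3.45533798] 0.053127358937455724 [ 0.5678202  -0.26588769  0.10682432]
```

About 3.4 N, so 0.35 kg: the right module is the light one. I'll stand it back and go for the left one.

```bash
python3 -m creep '[[0,0,0,0,0,-0.5,-0.5],[0,0,0,0,0,-0.8,-0.5],[0,0,0,0,0,-0.8,-0.5],[0,0,0,0,0,-0.4,-0.5],[0,0,0,0,0,-0.2,-0.5],[0,0,0,0,0,-0.15,-0.5],[0,0,0,0,0,-0.1,-0.5],[0,0,0,0,0,-0.05,-0.5],[0,0,0,0,0,0,-0.5],[0,0,0,0,0,0,-0.5]]'
python3 -m creep '[[0,0,0,0,0,0,1],[0,0,0,0,0,0,1],[0,0,0,0,0,0,1],[0,0,0,0,0,0,1],[0,0,0,0,0,0.7,1],[0,0,0,0,0,1,1],[0,0,0,0,0,1,1],[0,0,0,0,0,1,1],[0,0,0,0,0,1,1],[0,0,0,0,0,1,1]]'
python3 -m creep '[[0,0,-0.3,-0.2,0.9,0.5,1],[0,0,-0.3,-0.2,0.9,0,1],[0,0,-0.3,-0.2,0.9,0,1],[0,0,-0.3,-0.2,0.9,0,1],[0,0,-0.3,-0.2,0.9,0,1],[0,0,-0.3,-0.2,0.9,0,1],[0,0,-0.3,-0.2,0.9,0,1],[0,0,-0.3,-0.2,0.9,0,1],[0,0,-0.3,-0.2,0.9,0,1],[0,0,-0.35,-0.2,0.9,0,1]]'
```

```text
clock: 15.4
ee_pos: [0.5685, -0.2663, 0.0488]
orientation: [3.11, 0.44, 0.001]
force: [-4.4, 3.0, 6.6]
gripper_width: 0.0534
grip_force: 65.8
clock: 16.4
ee_pos: [0.5682, -0.2661, 0.1633]
orientation: [3.11, 0.439, 0.002]
force: [-0.2, 0.1, 0.3]
gripper_width: 0.0852
grip_force: 0.0
clock: 17.4
ee_pos: [0.5281, -0.0854, 0.1724]
orientation: [3.139, 0.105, 0.002]
force: [0.8, -0.5, -0.7]
gripper_width: 0.0858
grip_force: 0.0
```

```bash
python3 -m creep '[[0,0,0,-0.2,0.95,0,1],[0,0,0,-0.2,0.95,0,1],[0,0,0,-0.2,0.95,0,1],[0,0,0,-0.2,0.95,0,1],[0,0,0,-0.2,0.95,0,1],[0,0,0,-0.2,0.95,0,1],[0,0,0,-0.2,0.95,0,1],[0,0,0,-0.2,0.95,0,1],[0,0,0,-0.2,0.95,0,1],[0,0,0,-0.2,0.95,0,1]]'
python3 -m creep '[[0,0,0,-0.25,1,0,1],[0,0,0,-0.25,1,0,1],[0,0,0,-0.25,1,0,1],[0,0,0,-0.25,1,0,1],[0,0,0,-0.25,1,0,1],[0,0,0,-0.25,1,0,1],[0,0,0,-0.25,0.9,0,1],[0,0,0,-0.14,0.75,0,1],[0,0,0,0,0,0,1],[0,0,0,0,0,0,1]]'
python3 - <<'E'
from h import *
d=get_image("wrist"); P=cloud(d); o=get_obs(); r=rot(o["orientation"]); print(o["ee_pos"],np.degrees(np.arctan2(r[1,0],r[0,0])))
m=(np.hypot(P[...,0]-.45,P[...,1]-.258)<.085)
for z0 in(.057,.01):
    p=P[m&(P[...,2]>z0)&(P[...,2]<.09)]; print(rect(p),np.round(np.percentile(p[:,2],[2,50,98]),3))
E
```

```text
clock: 18.4
ee_pos: [0.4881, 0.1048, 0.1725]
orientation: [3.14, 0.106, 0.003]
force: [-0.7, -1.0, -0.0]
gripper_width: 0.0855
grip_force: 0.0
clock: 19.4
ee_pos: [0.4504, 0.2569, 0.172]
orientation: [3.14, 0.107, 0.002]
force: [1.1, -0.3, -0.7]
gripper_width: 0.0858
grip_force: 0.0
[0.45046915 0.25658859 0.17179906] 3.8703515853401353
(array([450.3, 257.6]), array([109.7,  54.1]), 3.4, 7688) [0.064 0.065 0.073]
(array([450.4, 257.7]), array([110. ,  54.1]), 3.3, 7888) [0.051 0.065 0.073]
```

```bash
python3 -m creep '[[0,0,0,0,0.05,-1,1],[0,0,0,0,0,-1,1],[0,0,0,0,0,-1,1],[0,0,0,0,0,-1,1],[0,0,0,0,0,-1,1],[0,0,0,0,0,-0.7,1],[0,0,0,0,0,-0.5,1],[0,0,0,0,0,0,0.1],[0,0,0,0,0,0,-0.2],[0,0,0,0,0,0,-0.5]]' 80
python3 -m creep '[[0,0,0,0,0,0,-0.5],[0,0,0,0,0,0,-0.5],[0,0,0,0,0,0.3,-0.5],[0,0,0,0,0,0.6,-0.5],[0,0,0,0,0,0.8,-0.5],[0,0,0,0,0,0.8,-0.5],[0,0,0,0,0,0.5,-0.5],[0,0,0,0,0,0.5,-0.5],[0,0,0,0,0,0,-0.5],[0,0,0,0,0,0,-0.5]]'
```

```text
clock: 20.45
ee_pos: [0.4511, 0.2583, 0.0484]
orientation: [-3.139, -0.106, -0.003]
force: [1.3, 2.1, 6.0]
gripper_width: 0.0532
grip_force: 86.4
clock: 21.45
ee_pos: [0.4498, 0.2579, 0.117]
orientation: [3.14, 0.106, -0.001]
force: [-0.9, -0.5, -8.1]
gripper_width: 0.0534
grip_force: 85.5
```

```bash
python3 -m creep '[[0,0,0,0,-0.5,0.2,-0.5],[0,0,-0.2,0.05,-1,0,-0.5],[0,0,-0.2,0.05,-1,0,-0.5],[0,0,-0.2,0.05,-1,0,-0.5],[0,0,-0.2,0.05,-1,0,-0.5],[0,0,-0.2,0.05,-1,0,-0.5],[0,0,-0.2,0.05,-1,0,-0.5],[0,0,0,0.05,-1,0,-0.5],[0,0,0,0.05,-1,0,-0.5],[0,0,0,0.05,-1,0,-0.5]]'
python3 -m creep '[[0,0,0,0,-1,0,-0.5],[0,0,0,0,-1,0,-0.5],[0,0,0,0,-1,0,-0.5],[0,0,0,0,-0.8,0,-0.5],[0,0,0,0,-0.6,0,-0.5],[0,0,0,0,-0.4,0,-0.5],[0,0,0,0,0,0,-0.5],[0,0,0,0,0,0,-0.5],[0,0,0,0,0,0,-0.5],[0,0,0,0,0,0,-0.5]]'
python3 - <<'E'
from h import *
d=get_image("wrist"); cv2.imwrite("pics/w3.png",d["img"]); P=cloud(d); o=get_obs(); r=rot(o["orientation"]); print(o["ee_pos"],np.degrees(np.arctan2(r[1,0],r[0,0])),o["force"])
m=(np.hypot(P[...,0]-.46,P[...,1]+.03)<.085)&(P[...,2]>.115)&(P[...,2]<.16)
p=P[m]; print(rect(p),np.round(np.percentile(p[:,2],[2,50,98]),3))
m=(abs(P[...,0]-.588)<.03)&(abs(P[...,1]+.03)<.05)&(P[...,2]>.055)&(P[...,2]<.065); print(rect(P[m]))
E
```

```text
clock: 22.45
ee_pos: [0.4585, 0.0667, 0.1208]
orientation: [3.141, -0.026, -0.002]
force: [-0.3, -0.0, -7.6]
gripper_width: 0.0529
grip_force: 85.8
clock: 23.45
ee_pos: [0.4591, -0.0275, 0.1212]
orientation: [-3.141, 0.024, 0.0]
force: [-0.5, 0.3, -8.0]
gripper_width: 0.053
grip_force: 86.1
[ 0.4591429  -0.02748942  0.12121556] -0.8689558371198531 [ 0.27159349  0.49366132 -7.03564312]
(array([473.7, -28.2]), array([119.6,  80.7]), 89.6, 29981) [0.124 0.138 0.159]
(array([579.4, -30.7]), array([62.4, 22.7]), 89.4, 4610)
```

View pics/w3.png

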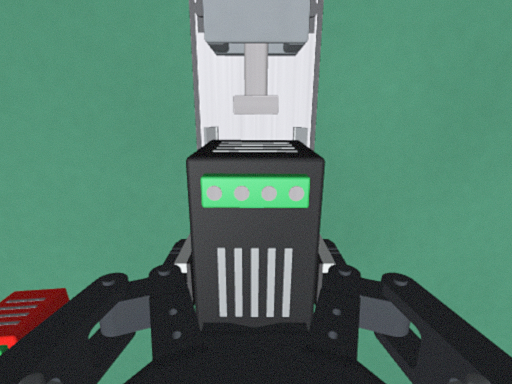

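The held module sits level and square, with its strip at (256,192). The nose at (256,104) is straight ahead and the housing at (256,20) is behind it. Next a y check from the same image, then down.

```bash
python3 - <<'E'
from h import *
d=get_image("wrist"); P=cloud(d); im=d["img"].astype(int)
g=(im[...,1]>im[...,2]+60)&(im[...,1]>im[...,0]+40)&(P[...,2]>.12); print("strip",rect(P[g]),np.median(P[g][:,2]))
n=(P[...,0]>.515)&(P[...,0]<.545)&(P[...,2]>.04)&(P[...,2]<.055)&(abs(P[...,1]+.03)<.03); print("nose",rect(P[n]),P[n].min(0),P[n].max(0),np.median(P[n][:,2]))
t=(abs(P[...,2]-np.median(P[g][:,2])+.007)<.003)&(P[...,0]>.49)&(P[...,0]<.52)&(abs(P[...,1]+.03)<.05); print("top front",rect(P[t]),P[t].max(0))
E
python3 -m creep '[[0,0,0,0.05,-0.07,-0.5,-0.5],[0,0,0,0,0,-0.5,-0.5],[0,0,0,0,0,-0.5,-0.5],[0,0,0,0,0,-0.3,-0.5],[0,0,0,0,0,-0.2,-0.5],[0,0,0,0,0,-0.2,-0.5],[0,0,0,0,0,-0.1,-0.5],[0,0,0,0,0,0,-0.5],[0,0,0,0,0,0,-0.5],[0,0,0,0,0,0,-0.5]]'
python3 -c "
from h import *
for i in range(4):
  get_image('side');o=get_obs();print(o['force'],o['ee_pos'])"
```

```text
strip (array([487.3,  -9.4]), array([39.6, 88.4]), 42.2, 2859) 0.14482081214940679
nose (array([536. , -29.9]), array([30.1, 18. ]), 89.1, 1052) [ 0.5268456  -0.04482767  0.04027719] [ 0.54497991 -0.01486572  0.05107351] 0.048861076692198746
top front (array([502. , -28.8]), array([54.3, 24. ]), 90.0, 4470) [ 0.5140489  -0.00161264  0.14079692]
clock: 24.55
ee_pos: [0.4605, -0.0295, 0.0756]
orientation: [3.141, -0.025, 0.001]
force: [0.7, 0.1, -7.5]
gripper_width: 0.0532
grip_force: 86.1
[ 0.20627503  0.67205402 -7.28149189] [ 0.46047547 -0.02947072  0.0756174 ]
[-0.30619039  0.1688115  -6.97953126] [ 0.46041308 -0.0294682   0.07556866]
[-0.76025779  0.54032729 -7.62061938] [ 0.46036746 -0.02945033  0.07551334]
[ 0.79434314  0.25823525 -8.0641602 ] [ 0.46030811 -0.02941196  0.07544867]
```

```bash
python3 -m creep '[[0,0,0,0.15,0.03,-0.05,-0.5],[0,0,0,0.15,0,-0.03,-0.5],[0,0,0,0.1,0,0,-0.5],[0,0,0,0.05,0,0,-0.5],[0,0,0,0,0,0,-0.5],[0,0,0,0,0,0,-0.5],[0,0,0,0,0,0,-0.5],[0,0,0,0,0,0,-0.5],[0,0,0,0,0,0,-0.5],[0,0,0,0,0,0,-0.5]]'
python3 -c "
from h import *
for i in range(3):
  get_image('side');o=get_obs();print(o['force'],o['ee_pos'])"
```

```text
clock: 25.75
ee_pos: [0.4692, -0.0288, 0.0737]
orientation: [-3.141, 0.025, -0.0]
force: [-0.0, 0.9, -8.0]
gripper_width: 0.0532
grip_force: 86.1
[-0.60261077  0.09714687 -6.59895894] [ 0.46917552 -0.02879291  0.07368459]
[-0.20777621 -0.75355533 -7.48838739] [ 0.46921742 -0.02880096  0.0737128 ]
[-0.29755369  0.06741049 -7.58930361] [ 0.46920707 -0.02879946  0.07370392]
```

```bash
python3 -m creep '[[0,0,0,0.05,0,0,-0.5],[0,0,0,0.05,0,0,-0.5],[0,0,0,0,0,0,-0.5],[0,0,0,0,0,0,-0.5],[0,0,0,0,0,0,-0.5],[0,0,0,0,0,0,-0.5],[0,0,0,0,0,0,-0.5],[0,0,0,0,0,0,-0.5],[0,0,0,0,0,0,-0.5],[0,0,0,0,0,0,-0.5]]'
python3 -c "
from h import *
for i in range(3):
  get_image('side');o=get_obs();print(o['force'],o['ee_pos'])"
```

```text
clock: 26.9
ee_pos: [0.4712, -0.0288, 0.0737]
orientation: [-3.141, 0.025, -0.0]
force: [-0.0, 0.3, -7.0]
gripper_width: 0.0535
grip_force: 86.1
[-0.32561235  0.40778243 -7.03456914] [ 0.4712287  -0.02880095  0.07370366]
[ 0.15270652  0.41042872 -7.24822699] [ 0.47120333 -0.02880117  0.07369008]
[-0.50279633  0.22167474 -6.81344294] [ 0.47122322 -0.02880227  0.07369628]
```

```bash
for k in 1; do python3 -m creep '[[0,0,0,0.05,0,0,-0.5],[0,0,0,0,0,0,-0.5],[0,0,0,0,0,0,-0.5],[0,0,0,0,0,0,-0.5],[0,0,0,0,0,0,-0.5],[0,0,0,0,0,0,-0.5],[0,0,0,0,0,0,-0.5],[0,0,0,0,0,0,-0.5],[0,0,0,0,0,0,-0.5],[0,0,0,0,0,0,-0.5]]' | grep -E "ee_pos|force"; done
python3 -c "
from h import *
for i in range(2):
  get_image('side');o=get_obs();print(o['force'],o['ee_pos'])"
```

```text
ee_pos: [0.4722, -0.0288, 0.0737]
force: [0.3, 0.8, -8.3]
grip_force: 86.1
[-0.99586831 -0.0577495  -6.74385796] [ 0.47222354 -0.0287946   0.07369175]
[ 0.02025139  0.55798139 -7.885164  ] [ 0.47221976 -0.02879147  0.07369919]
```

```bash
python3 -m creep '[[0,0,0,0.05,0,0,-0.5],[0,0,0,0,0,0,-0.5],[0,0,0,0,0,0,-0.5],[0,0,0,0,0,0,-0.5],[0,0,0,0,0,0,-0.5],[0,0,0,0,0,0,-0.5],[0,0,0,0,0,0,-0.5],[0,0,0,0,0,0,-0.5],[0,0,0,0,0,0,-0.5],[0,0,0,0,0,0,-0.5]]' | grep -E "ee_pos|force"
python3 -c "
from h import *
for i in range(2):
  get_image('side');o=get_obs();print(o['force'],o['ee_pos'])"
```

```text
ee_pos: [0.473, -0.0288, 0.0736]
force: [-4.3, 0.1, -5.3]
grip_force: 86.1
[-3.34510954 -0.25721407 -5.16446574] [ 0.47296547 -0.02872993  0.07355666]
[-4.26409967 -0.64411934 -5.84502644] [ 0.47299188 -0.02874558  0.07359143]
```

Contact came at TCP x≈0.4726, which agrees with the camera's carriage estimate. I'll press in about 10.5 mm.

```bash
python3 -m creep '[[0,0,0,0.1,0,0,-0.5],[0,0,0,0.1,0,0,-0.5],[0,0,0,0.1,-0.01,0,-0.5],[0,0,0,0.1,0,0,-0.5],[0,0,0,0.07,0,0,-0.5],[0,0,0,0.05,0,0,-0.5],[0,0,0,0,0,0,-0.5],[0,0,0,0,0,0,-0.5],[0,0,0,0,0,0,-0.5],[0,0,0,0,0,0,-0.5]]' | grep -E "clock|ee_pos|orient|force"
python3 - <<'E'
from h import *
for i in range(2):
  d=get_image("wrist");o=get_obs();print(o['force'],o['moment'],o['ee_pos'],o['orientation'])
P=cloud(d); q=(abs(P[...,1]+.0295)<.02)&(P[...,0]>.5)&(P[...,0]<.58)
print("module front x", [round(float(P[q&(abs(P[...,2]-z)<.004)][:,0].max()),4) for z in(.08,.085) if (q&(abs(P[...,2]-z)<.004)).any()], "housing x",P[(P[...,2]>.056)&(P[...,2]<.064)&(abs(P[...,1]+.03)<.03)&(P[...,0]>.555)][:,0].min())
E
```

```text
clock: 30.25
ee_pos: [0.4826, -0.0288, 0.0733]
orientation: [-3.141, 0.025, 0.005]
force: [-7.6, -0.8, -3.3]
grip_force: 86.2
[-7.58086165 -0.62394229 -3.06650407] [-0.08606149  1.19183554  0.04585197] [ 0.4826017  -0.0288378   0.07327791] [-3.14113295  0.02467777  0.0051015 ]
[-8.18112612 -1.32646026 -3.57824953] [-0.12473108  1.23053609  0.04374235] [ 0.48260378 -0.02884103  0.0733004 ] [-3.14111796  0.02471486  0.00512167]
module front x [0.5374, 0.5375] housing x 0.5680453477852115
```

```bash
python3 -m creep '[[0,0,0,0.03,0,0,-0.5],[0,0,0,0,0,-0.1,-0.5],[0,0,0,0,0,-0.1,-0.5],[0,0,0,0,0,-0.1,-0.5],[0,0,0,0,0,-0.1,-0.5],[0,0,0,0,0,0,-0.5],[0,0,0,0,0,0,-0.5],[0,0,0,0,0,0,-0.5],[0,0,0,0,0,0,-0.5],[0,0,0,0,0,0,-0.5]]' | grep -E "clock|ee_pos|orient|force"
python3 - <<'E'
from h import *
d=get_image("side");o=get_obs();print(o['force'],o['moment'],o['ee_pos'],o['orientation'])
d=get_image("side");o=get_obs();print(o['force'],o['moment'],o['ee_pos'],o['orientation'])
cv2.imwrite("pics/s4.png",cv2.resize(d["img"][150:270,180:340],(800,600),interpolation=2))
E
```

```text
clock: 31.35
ee_pos: [0.4828, -0.0286, 0.0649]
orientation: [-3.141, 0.025, 0.007]
force: [-8.3, 0.5, -3.9]
grip_force: 86.4
[-7.49162279  0.40530019 -4.21969826] [-0.07051418  1.25546762  0.05800158] [ 0.48281478 -0.02863526  0.06496059] [-3.14067426  0.02469923  0.00637441]
[-8.38198329  0.37348083 -3.97616622] [0.00679895 1.1878091  0.02501756] [ 0.48280602 -0.02862634  0.06492891] [-3.14070206  0.02462564  0.00642072]
```

View pics/s4.png

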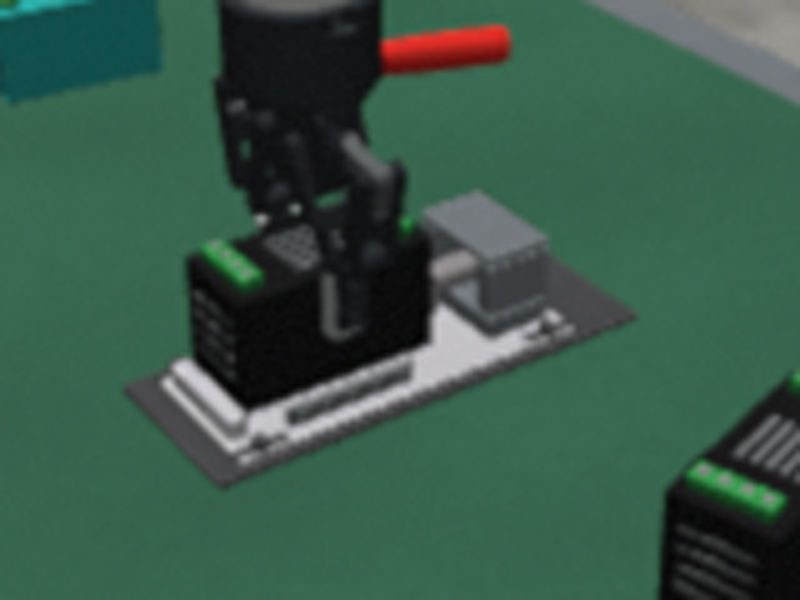

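In the side view the tail face (205,350) has dropped in just behind the lip (205,395), and the nose is pressed at (455,265). Forces are steady, so I'll lower the rest gently.

```bash
python3 -m creep '[[0,0,0,0,0,-0.1,-0.5],[0,0,0,0,0,-0.1,-0.5],[0,0,0,0,0,-0.1,-0.5],[0,0,0,0,0,-0.05,-0.5],[0,0,0,0,0,0,-0.5],[0,0,0,0,0,0,-0.5],[0,0,0,0,0,0,-0.5],[0,0,0,0,0,0,-0.5],[0,0,0,0,0,0,-0.5],[0,0,0,0,0,0,-0.5]]' | grep -E "clock|ee_pos|orient|force"
python3 - <<'E'
from h import *
for i in range(2):
  get_image("side");o=get_obs();print(o['force'],o['ee_pos'])
E
```

```text
clock: 32.45
ee_pos: [0.4829, -0.0286, 0.058]
orientation: [-3.141, 0.025, 0.006]
force: [-8.5, 0.3, -5.1]
grip_force: 86.4
[-8.68881862  0.68323621 -4.19859208] [ 0.48292373 -0.0286265   0.05804096]
[-8.40974916 -0.04699771 -5.04942217] [ 0.48290652 -0.02862131  0.05803711]
```

```bash
python3 -m creep '[[0,0,0,0,0,-0.03,-0.5],[0,0,0,0,0,-0.03,-0.5],[0,0,0,0,0,0,-0.5],[0,0,0,0,0,0,-0.5],[0,0,0,0,0,0,-0.5],[0,0,0,0,0,0,-0.5],[0,0,0,0,0,0,-0.5],[0,0,0,0,0,0,-0.5],[0,0,0,0,0,0,-0.5],[0,0,0,0,0,0,-0.5]]' | grep -E "clock|ee_pos|orient|force"
python3 - <<'E'
from h import *
for i in range(2):
  get_image("side");o=get_obs();print(o['force'],o['ee_pos'])
E
```

```text
clock: 33.55
ee_pos: [0.4831, -0.0286, 0.057]
orientation: [-3.141, 0.025, 0.005]
force: [-9.0, 0.3, -4.5]
grip_force: 86.4
[-7.92484143  0.06322509 -4.04665985] [ 0.48307773 -0.02864946  0.05698753]
[-7.61220646 -0.20840518 -3.22012914] [ 0.48305762 -0.02862373  0.05697038]
```

```bash
python3 -m creep '[[0,0,0,0,0,-0.03,-0.5],[0,0,0,0,0,0,-0.5],[0,0,0,0,0,0,-0.5],[0,0,0,0,0,0,-0.5],[0,0,0,0,0,0,-0.5],[0,0,0,0,0,0,-0.5],[0,0,0,0,0,0,-0.5],[0,0,0,0,0,0,-0.5],[0,0,0,0,0,0,-0.5],[0,0,0,0,0,0,-0.5]]' | grep -E "clock|ee_pos|orient|force"
python3 - <<'E'
from h import *
for i in range(2):
  get_image("side");o=get_obs();print(o['force'],o['moment'],o['ee_pos'])
E
```

```text
clock: 34.65
ee_pos: [0.4832, -0.0287, 0.0565]
orientation: [-3.141, 0.025, 0.005]
force: [-8.9, 0.3, -1.2]
grip_force: 86.9
[-8.57938769  0.89871475 -2.35222267] [0.07403383 1.16323726 0.07039357] [ 0.48322707 -0.02864091  0.05656347]
[-8.44750849  0.42357399 -2.47152828] [0.10083463 1.13185586 0.08975123] [ 0.4832129  -0.02866101  0.05656718]
```

```bash
python3 -m creep '[[0,0,0,0,0,-0.03,-0.5],[0,0,0,0,0,0,-0.5],[0,0,0,0,0,0,-0.5],[0,0,0,0,0,0,-0.5],[0,0,0,0,0,0,-0.5],[0,0,0,0,0,0,-0.5],[0,0,0,0,0,0,-0.5],[0,0,0,0,0,0,-0.5],[0,0,0,0,0,0,-0.5],[0,0,0,0,0,0,-0.5]]' | grep -E "clock|ee_pos|orient|force"
python3 - <<'E'
from h import *
for i in range(2):
  get_image("side");o=get_obs();print(o['force'],o['moment'],o['ee_pos'])
E
```

```text
clock: 35.75
ee_pos: [0.4832, -0.0287, 0.0565]
orientation: [-3.141, 0.024, 0.006]
force: [-10.9, 1.2, 4.1]
grip_force: 87.6
[-11.55159301   0.94492981   4.05500209] [0.07085249 1.4671007  0.05874486] [ 0.48321528 -0.02865481  0.05651572]
[-11.57934659   0.40954198   3.17727557] [0.08716751 1.50624274 0.11519312] [ 0.48322654 -0.02864907  0.05652035]
```

The module is on the floor: TCP z has stopped at 0.0565 and the force has turned upward. Releasing and retreating straight up.

```bash
python3 -m creep '[[0,0,0,0,0,0,0.4],[0,0,0,0,0,0,0.7],[0,0,0,0,0,0,1],[0,0,0,0,0,0,1],[0,0,0,0,0,0,1],[0,0,0,0,0,0.5,1],[0,0,0,0,0,1,1],[0,0,0,0,0,1,1],[0,0,0,0,0,1,1],[0,0,0,0,0,1,1]]'
python3 -m creep '[[0,0,0,0,0,1,1],[0,0,0,0,0,1,1],[0,0,0,0,0,1,1],[0,0,0,0,0,1,1],[0,0,0,-0.5,0,1,1],[0,0,0,-0.5,0,0,1],[0,0,0,-0.5,0,0,1],[0,0,0,0,0,0,1],[0,0,0,0,0,0,1],[0,0,0,0,0,0,1]]'
python3 - <<'E'
from h import *
o=get_obs();print(o['force'],o['ee_pos'])
d=get_image("wrist"); P=cloud(d)
def f(n,cx,cy,z0,z1,r=.085):
    p=P[(np.hypot(P[...,0]-cx,P[...,1]-cy)<r)&(P[...,2]>z0)&(P[...,2]<z1)]; print(n,rect(p) if len(p) else 0,np.round(np.percentile(p[:,2],[2,50,98]),3) if len(p) else "")
f("wr mod",.475,-.03,.066,.09); f("wr housing",.59,-.03,.055,.065,.045)
s=get_image("side"); P=cloud(s); f("side mod",.475,-.03,.066,.09); f("side R",.569,-.266,.057,.09)
c=get_image("scene"); P=cloud(c); f("scene R",.569,-.266,.057,.09)
cv2.imwrite("pics/fin.png",np.vstack([np.hstack([cv2.resize(x,(400,300)) for x in (s["img"],c["img"])]),np.hstack([cv2.resize(d["img"],(400,300)),cv2.resize(s["img"][150:270,180:340],(400,300))])]))
E
```

```text
clock: 36.85
ee_pos: [0.4843, -0.029, 0.1479]
orientation: [3.141, -0.025, 0.001]
force: [0.2, 0.4, -0.4]
gripper_width: 0.0846
grip_force: 0.0
clock: 37.85
ee_pos: [0.454, -0.0289, 0.2455]
orientation: [-3.141, 0.025, 0.002]
force: [0.1, -0.2, 0.3]
gripper_width: 0.0853
grip_force: 0.0
[ 0.09107101 -0.1782745   0.31281246] [ 0.45399715 -0.02893963  0.24550889]
wr mod (array([481.2, -29.3]), array([ 54.1, 109.3]), 89.0, 5287) [0.072 0.073 0.081]
wr housing (array([587., -31.]), array([62. , 37.9]), 89.1, 2639) [0.057 0.059 0.061]
side mod (array([482.2, -29.1]), array([ 56.7, 110.3]), 89.4, 621) [0.067 0.073 0.081]
side R (array([ 567.8, -266.7]), array([109.7,  54.9]), 16.0, 938) [0.058 0.065 0.072]
scene R (array([ 570.4, -267.3]), array([110.8,  54.6]), 15.8, 1152) [0.06  0.063 0.072]
```

View pics/fin.png

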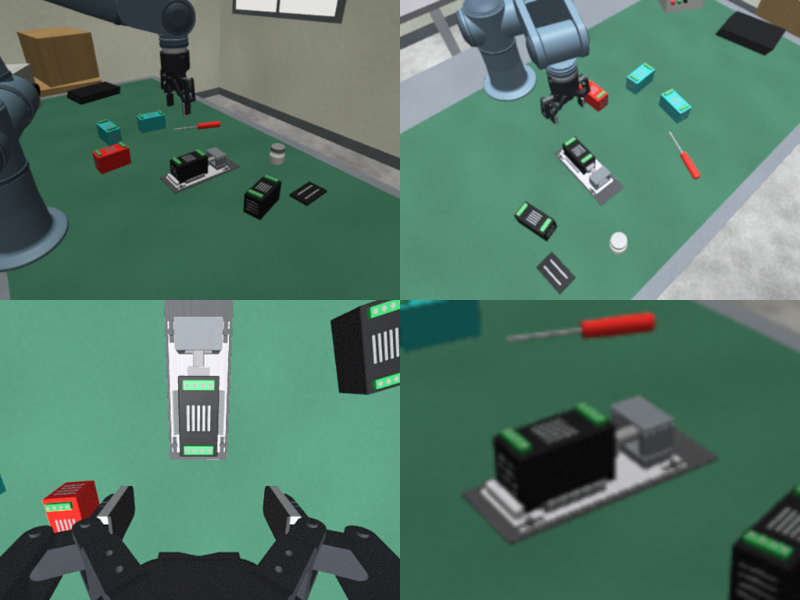

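The final views show the heavy module flat in the cradle: its top is at 0.073 and its centre is on the seat middle, between the lip and the nose (wrist (198,415)). The light module stands upright at its own spot (side view (262,197)), and nothing else looks moved. Handing in.

```bash
python3 -c "
from h import *
print(finish_job())"
```

```text
the job is handed in; nothing more can be done
None
```

The heavy left module (about 0.73 kg) is seated flat in the cradle behind the lip with the plunger pressed in, the light right one (about 0.35 kg) stands back at its own spot, and the job was handed in at about 38 s; no verdict came back.

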